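Sort mirror-image mask ears into left and right trays and close the left tray

ROBOT

A 6-joint arm with a two-finger parallel gripper is mounted at the origin on the work surface. World frame = base frame: x ahead of the robot, y to its left, z up, the work surface at z = 0. Lengths are in m, angles in degrees, forces in N, time in s.
With the tool pointing down it reaches from about 0.425 to 0.925 m from the base axis. Payload 12.5 kg.
Tool frame: the origin (TCP) lies on the centre line of the jaws, within the pads' length; the fingertips stand 19 mm ahead of it and the grasp point (between the pads) is the TCP; z points along the fingers, y is the line along which they close (so a half turn about z gives the same grasp; the last joint's range is limited). The gripper opens to 85 mm and grips with 20 to 120 N. Pads are 22 mm wide; open, the fingers measure 114 mm over their backs; the gripper's body (76 mm by 85 mm) begins 54 mm behind the grasp point. The pads swing forward as they close: fully open they stand 13 mm farther back than shut.
Start: joints at [-73.316, 28.126, 89.318, -0, 62.55, -6.05], TCP at [0.242, -0.576, 0.25] pointing down, gripper open.
Joint ranges: [-177.58, 177.58], [-47.91, 125.51], [2.72, 160], [-65.01, 245.01], [3.68, 167.84], [-153.87, 153.87]. Speed limits (degrees/s): [127.2, 127.2, 159.86, 180, 180, 180].

INTERFACE

Orientations are given as [roll, pitch, yaw] about the fixed x, y, z axes, in that order (R = Rz(yaw) Ry(pitch) Rx(roll)).
In Python, from workcell import r, imaging, sensors, planner gives the robot as it stands (r), with the cameras (imaging), the readings (sensors) and the kinematics (planner). Calls block until the motion is done:
- r.move_pose(position, orientation): joint-space move of the TCP to a pose.
- r.servo_line(position, ori=None, v=0.15, force_limit=None): straight line of the TCP; ori=None keeps the orientation; v is the mean speed in m/s. With force_limit (N) it stops when the force on the tool has changed by that much, and returns True; else False.
- r.movej(angles): joint-space move.
- r.let_go() and r.close(): open the fingers fully, or close them until they stop; the grip force is fixed at half the most.
- r.wait(seconds).
- planner.inverse_kinematics(position, orientation): joint angles nearest the present ones, or None.
- sensors.get_state(): the state.
- imaging.snapshot(name): name is "scene" or "top" or "wrist"; returns the picture (480x640x3 uint8, blue, green, red); there is no depth.
- imaging.calibration(name): a dict with "mtx" (3x3 intrinsics, pixels), "dist" ([k1, k2, p1, p2, k3] as OpenCV has them; the pictures are not rectified), "world_to_cam" (4x4, takes a point from world to camera coordinates). Camera axes: x right, y down, z forward; pixel columns grow to the right and rows downward; lengths in m; the calibration is good to about 2 mm. A picture is of the moment at which its call begins: read the wrist's pose just before it. calibration takes no time and is no camera call; for the wrist camera it gives the pose at the moment of the call.
A pose or a line that the arm cannot do raises r.Unreachable and nothing moves.
- r.finish_job(): hands the job in; it is judged then, once.
The state is a dict: "t": time; "q": joint angles; "qd": joint speeds; "joint_efforts": joint torques, N m; "tool_pos": TCP position; "orientation": TCP orientation; "contact_force": force on the tool from outside, world axes, zero at the start; "torque": the same for the moment, N m; "width": opening from 0.0 (shut) to 1.0 (fully open); "grasp_force": force on a finger pad.
Only numpy, scipy, OpenCV 4.12 (cv2) and the standard library are available. Lean on these libraries where they do the work, as an engineer would, in place of code of your own. Each camera call takes 0.05 s, during which the arm holds its last target. There are 200 camera calls.

TASK

Sort the carved mask ears lying on the bench: lay the two left-hand ears in the yellow tray and the loose right-hand one in the blue tray beside the right-hand ear already there, each lying flat on the tray floor with its decorated face up. When all are sorted, lay the green plywood cover over the left-hand ears, down inside the rim of the yellow tray, so that it sits level on the corner ledges. Set things down, do not drop them, and leave the paint pots, brush, sanding block and red box where they stand.

Things in the scene. Friction and masses are not known exactly. Their poses are not given: they have to be found in the camera images.
- ear_left_1: Left-hand mask ear, cream wood, 112 x 54 x 14 mm, 50 g. Origin: underside centre of its 44 (x) x 40 (y) block, sides y=-20 and y=+20 flat: grip there. z up, +x to the small curled tip (x=57), -x to the round lobe with red disc (x=-55). Seen with lobe near you, tip away: straight edge with blue line RIGHT (y=-20), lobe and tip bulge left (y=+32).
- ear_left_2: Left-hand mask ear, cream wood, 112 x 54 x 14 mm, 50 g. Origin: underside centre of its 44 (x) x 40 (y) block, sides y=-20 and y=+20 flat: grip there. z up, +x to the small curled tip (x=57), -x to the round lobe with red disc (x=-55). Seen with lobe near you, tip away: straight edge with blue line RIGHT (y=-20), lobe and tip bulge left (y=+32).
- ear_right_1: Right-hand mask ear, cream wood, 112 x 54 x 14 mm, 50 g. Origin: underside centre of its 44 (x) x 40 (y) block, sides y=-20 and y=+20 flat: grip there. z up, +x to the small curled tip (x=57), -x to the round lobe with red disc (x=-55). Seen with lobe near you, tip away: straight edge with blue line LEFT (y=+20), lobe and tip bulge right (y=-32).
- ear_right_2: Another right-hand mask ear, like ear_right_1 in shape, size and origin. It starts in the blue tray, in the half on that tray's +y side, and is to stay in the tray.
- yellow_tray: Yellow tray fixed to the table, outside 148 (x) x 202 (y) x 34 mm high, walls 6, cavity 136 x 190, floor top 6 above the table; 12 x 12 ledge block in each corner, top 28 above the table. Holds two ears side by side, lengths along x, at y about +48 and -48. Origin: underside centre, z up. For left-hand ears; takes the cover.
- blue_tray: Blue tray fixed to the table, outside 148 (x) x 202 (y) x 34 mm high, walls 6, cavity 136 x 190, floor top 6 above the table; 12 x 12 ledge block in each corner, top 28 above the table. Holds two ears side by side, lengths along x, at y about +48 and -48. Origin: underside centre, z up. For right-hand ears; one is there at +y, -y is free.
- cover: Sage-green plywood plate 128 (x) x 182 (y) x 6 mm, 150 g, with a dark bar handle in the middle on top: 60 long (x), 16 wide (y), its top 32 above the underside. Origin: underside centre, z up. Drops inside the yellow rim with 4 to spare all round, either way round, onto the ledges (underside 28 above the table, top flush with the rim). If an edge catches on the rim, a light press seats it.
- pot_red: Bystander: white plastic paint pot with a red band, 62 mm across, 60 high. Origin: centre of the underside.
- pot_green: Bystander: white plastic paint pot with a green band, 62 mm across, 60 high. Origin: centre of the underside.
- pot_white: Bystander: white plastic paint pot with an off-white band, 62 mm across, 60 high. Origin: centre of the underside.
- brush: Bystander: paint brush 190 mm long lying on the bench along its x. Origin: underside, middle.
- sanding_block: Bystander: cork sanding block, 100 x 60 x 30 mm. Origin: centre of the underside.
- red_box: Bystander: round red lidded box with blue and ochre bands, 100 mm across, 93 high. Origin: centre of the underside.

How it is judged (in metres and radians):
On the way, in this order (a step that is already met when the one before it is completed fails the run):
1. all four ears lie flat, face up, each in the tray of its own hand, the cover not yet on the yellow tray (x of ear_left_1 in the frame of yellow_tray between -0.066 and 0.066 m and y of ear_left_1 in the frame of yellow_tray between -0.093 and 0.093 m and z of ear_left_1 in the frame of yellow_tray between 0.002 and 0.01 m and angle between each of ear_left_1, ear_left_2, ear_right_1, ear_right_2's own z axis and vertical below 0.1 rad and x of ear_left_2 in the frame of yellow_tray between -0.066 and 0.066 m and y of ear_left_2 in the frame of yellow_tray between -0.093 and 0.093 m and z of ear_left_2 in the frame of yellow_tray between 0.002 and 0.01 m and x of ear_right_1 in the frame of blue_tray between -0.066 and 0.066 m and y of ear_right_1 in the frame of blue_tray between -0.093 and 0.093 m and z of ear_right_1 in the frame of blue_tray between 0.002 and 0.01 m and x of ear_right_2 in the frame of blue_tray between -0.066 and 0.066 m and y of ear_right_2 in the frame of blue_tray between -0.093 and 0.093 m and z of ear_right_2 in the frame of blue_tray between 0.002 and 0.01 m and linear speed of each of ear_left_1, ear_left_2, ear_right_1, ear_right_2 below 0.03 m/s and horizontal distance between cover and yellow_tray above 0.1 m), for 0.1 s.
2. the cover sits level on the ledges inside the rim of the yellow tray (x of cover in the frame of yellow_tray between -0.008 and 0.008 m and y of cover in the frame of yellow_tray between -0.008 and 0.008 m and z of cover in the frame of yellow_tray between 0.0255 and 0.03 m and angle between cover's own z axis and vertical below 0.02 rad and angle between the x axis of cover and the x axis of yellow_tray, either way round below 0.1 rad and linear speed of cover below 0.03 m/s), for 0.2 s.
At the end, for the whole second after the job is handed in: Left-hand ears in the yellow tray, right-hand in the blue, each flat on the floor (4 mm, 0.1 rad), face up, still. Cover inside the yellow rim, underside within 2 mm of the ledges, tilt under 0.02 rad, within 8 mm of centre, turned under 0.1 rad (either way round), still (all of step 2 and x of ear_left_1 in the frame of yellow_tray between -0.066 and 0.066 m and y of ear_left_1 in the frame of yellow_tray between -0.093 and 0.093 m and z of ear_left_1 in the frame of yellow_tray between 0.002 and 0.01 m and angle between each of ear_left_1, ear_left_2, ear_right_1, ear_right_2's own z axis and vertical below 0.1 rad and x of ear_left_2 in the frame of yellow_tray between -0.066 and 0.066 m and y of ear_left_2 in the frame of yellow_tray between -0.093 and 0.093 m and z of ear_left_2 in the frame of yellow_tray between 0.002 and 0.01 m and x of ear_right_1 in the frame of blue_tray between -0.066 and 0.066 m and y of ear_right_1 in the frame of blue_tray between -0.093 and 0.093 m and z of ear_right_1 in the frame of blue_tray between 0.002 and 0.01 m and x of ear_right_2 in the frame of blue_tray between -0.066 and 0.066 m and y of ear_right_2 in the frame of blue_tray between -0.093 and 0.093 m and z of ear_right_2 in the frame of blue_tray between 0.002 and 0.01 m and linear speed of each of ear_left_1, ear_left_2, ear_right_1, ear_right_2 below 0.03 m/s); the robot touches nothing.
It fails at once if a paint pot, the brush, the sanding block or the red box is moved more than 30 mm (distance of any of pot_red, pot_green, pot_white, brush, sanding_block, red_box from where it was at the start of the episode above 0.03 m).
It fails at once if an ear or the cover is dropped: it falls free faster than 0.8 m/s (from over 30 mm) ((linear speed of ear_left_1 above 0.8 m/s and contact force between the fingers and ear_left_1 below 0.1 N) or (linear speed of ear_left_2 above 0.8 m/s and contact force between the fingers and ear_left_2 below 0.1 N) or (linear speed of ear_right_1 above 0.8 m/s and contact force between the fingers and ear_right_1 below 0.1 N) or (linear speed of cover above 0.8 m/s and contact force between the fingers and cover below 0.1 N)).
It also fails if it takes over 72 s, if anything falls off the work surface, if the arm or the gripper's body presses on something with over 40 N, if the wrist force passes 120 N, or if a joint passes its speed limit or range.

## Working session

There is one attempt and no reset: what is moved stays moved. The work goes in short steps, each a Python script; the robot and the scene stay as the last script left them, time stands still between calls to the robot, and variables do not carry over. Pictures are saved under pics/ and viewed, at most 10 in all, crops included, and the job is handed in when it is done.

```bash
mkdir -p pics
python3 - <<'E'
from workcell import r, imaging, sensors, planner
import cv2
for n in("top","scene"):
    cv2.imwrite(f"pics/{n}0.png",imaging.snapshot(n)); c=imaging.calibration(n); print(c)
print(sensors.get_state()["t"])
E
```

```text
{'mtx': array([[555.6167593 ,   0.        , 320.88694558],
       [  0.        , 555.6167593 , 246.75376729],
       [  0.        ,   0.        ,   1.        ]]), 'dist': array([-0.01559147,  0.        ,  0.        ,  0.        ,  0.        ]), 'world_to_cam': array([[ 0.00691507, -0.9999648 ,  0.00475122,  0.0106544 ],
       [-0.99725734, -0.00724632, -0.07365661,  0.60967117],
       [ 0.07368845, -0.00422884, -0.99727234,  1.40819702],
       [ 0.        ,  0.        ,  0.        ,  1.        ]])}
{'mtx': array([[536.33228737,   0.        , 317.13931571],
       [  0.        , 536.33228737, 242.0382928 ],
       [  0.        ,   0.        ,   1.        ]]), 'dist': array([-0.02303262,  0.        ,  0.        ,  0.        ,  0.        ]), 'world_to_cam': array([[ 0.2213639 ,  0.9751879 , -0.00256701, -0.14865543],
       [ 0.82379356, -0.18840538, -0.53466586, -0.48527469],
       [-0.52188332,  0.11624103, -0.84505966,  1.69919302],
       [ 0.        ,  0.        ,  0.        ,  1.        ]])}
0.1
```

View pics/top0.png

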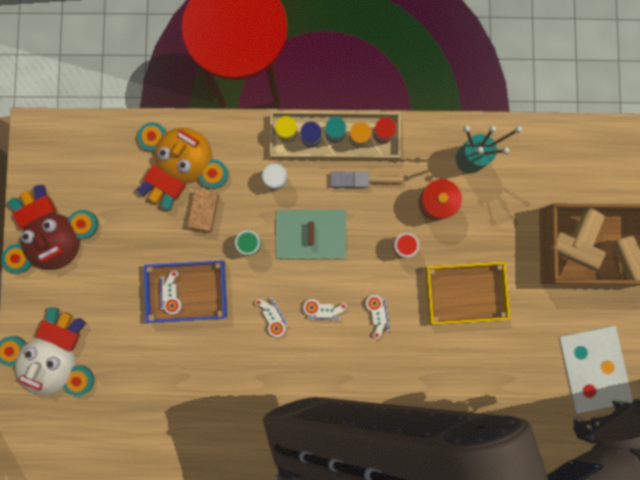

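View pics/scene0.png

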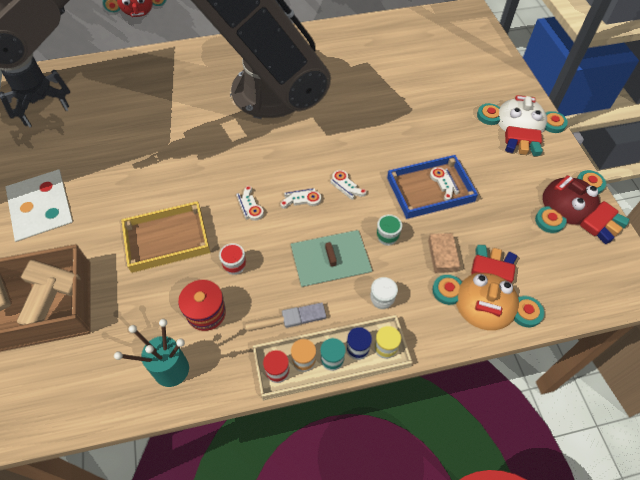

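The top view shows three loose ears at about (270,316), (325,310) and (377,315). The yellow tray is at (468,293), the blue tray at (186,292) and the cover at (311,234). The scene view agrees. Next is a wrist close-up over the ears.

```bash
cat > h.py <<'E'
import numpy as np, cv2
from workcell import r, imaging, sensors, planner
def ray(c,px,z):
    """pixels (n,2) -> world xy on plane z"""
    p=cv2.undistortPoints(np.float64(px).reshape(-1,1,2),c["mtx"],c["dist"])[:,0]
    R=c["world_to_cam"][:3,:3];t=c["world_to_cam"][:3,3]
    o=-R.T@t; d=np.c_[p,np.ones(len(p))]@R
    return (o+d*((z-o[2])/d[:,2])[:,None])[:,:2]
def blobs(m,amin):
    n,l,s,c=cv2.connectedComponentsWithStats(m.astype(np.uint8))
    return [(s[i,4],c[i],l==i) for i in range(1,n) if s[i,4]>=amin]
E
python3 - <<'E'
from h import *
s=sensors.get_state(); print(s["orientation"])
im=cv2.imread("pics/top0.png"); c=imaging.calibration("top")
h,S,v=cv2.split(cv2.cvtColor(im,cv2.COLOR_BGR2HSV).astype(int))
for n,m,z in(("yel",(h>22)&(h<34)&(S>170)&(v>120),.034),("blue",(h>108)&(h<125)&(S>120),.034),("green",(h>55)&(h<90)&(S>50)&(S<170),.006)):
    for a,ct,mm in blobs(m,150):
        q=ray(c,np.argwhere(mm)[:,::-1],z).astype(np.float32)
        print(n,a,ct.round(),cv2.minAreaRect(q*1000))
r.move_pose([.46,.0,.42],[180,0,0] if False else s["orientation"])
c=imaging.calibration("wrist"); print(sensors.get_state()["tool_pos"],sensors.get_state()["t"]);w=imaging.snapshot("wrist"); cv2.imwrite("pics/w0.png",w); print(np.array(c["world_to_cam"]).round(3),c["mtx"][0,0])
E
```

```text
[-1.79942438e+02 -5.21787353e-03  2.27331030e+01]
yel 373 [285. 127.] ((921.229248046875, 109.07518005371094), (55.65415954589844, 54.52791213989258), 0.45454105734825134)
yel 685 [468. 292.] ((494.22283935546875, -359.3663024902344), (147.92897033691406, 203.35293579101562), 4.039304733276367)
blue 188 [311. 131.] ((908.5009765625, 42.75811004638672), (40.78071212768555, 42.49988555908203), 64.41619110107422)
green 3099 [386.  27.] ((1201.895751953125, -166.2428741455078), (350.1570739746094, 131.7093048095703), 62.68881607055664)
green 191 [149. 135.] ((904.3610229492188, 470.8018493652344), (62.398651123046875, 74.18934631347656), 58.873130798339844)
green 691 [479. 151.] ((871.403564453125, -404.2484436035156), (82.00772094726562, 87.31423950195312), 51.474727630615234)
green 223 [216. 176.] ((798.640380859375, 295.33392333984375), (63.78667449951172, 74.634521484375), 58.51179885864258)
green 248 [ 86. 223.] ((669.28662109375, 635.1705932617188), (75.18201446533203, 64.91891479492188), 28.450498580932617)
green 2585 [311. 234.] ((643.9032592773438, 42.793800354003906), (120.4225845336914, 173.3705291748047), 1.5493515729904175)
green 339 [247. 242.] ((621.8531494140625, 207.48828125), (51.93770980834961, 51.43051528930664), 45.64202117919922)
green 222 [ 14. 260.] ((571.3974609375, 814.4351196289062), (76.70668029785156, 65.12767791748047), 30.12956428527832)
green 270 [ 82. 381.] ((260.73651123046875, 631.1719970703125), (64.56278991699219, 76.35649108886719), 66.26626586914062)
[ 0.46015815 -0.00053979  0.4197117 ] 2.3833
[[ 0.387 -0.922 -0.001 -0.178]
 [-0.874 -0.367  0.318  0.308]
 [-0.293 -0.122 -0.948  0.677]
 [ 0.     0.     0.     1.   ]] 371.31889178510266
```

View pics/w0.png

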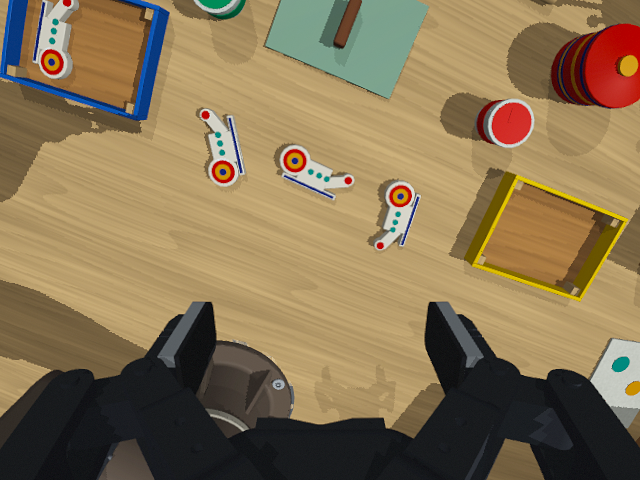

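The wrist view is clear. Looking lobe to tip:
- **Ear A**, lobe (223,172), tip (206,114): blue line on the right, so left-hand.
- **Ear B**, lobe (294,160), tip (348,181): line on the right, so left-hand.
- **Ear C**, lobe (400,195), tip (380,245): line on the left, so right-hand.
- **Ear in the blue tray**: line on the left, so right-hand.

Next I measure the features.

```bash
cat > meas.py <<'E'
from h import *
def hsv(im): return cv2.split(cv2.cvtColor(im,cv2.COLOR_BGR2HSV).astype(int))
def feats(im,c,z=.014):
    h,S,v=hsv(im); W=lambda q:ray(c,[q],z)[0]*1000
    red=blobs(((h<8)|(h>172))&(S>150)&(v>120),25)
    blue=blobs((h>105)&(h<128)&(S>110)&(v>40),25)
    return [(a,W(q),q) for a,q,_ in red],[(a,cv2.minAreaRect((ray(c,np.argwhere(m)[:,::-1],z)*1000).astype(np.float32)),q) for a,q,m in blue]
E
python3 - <<'E'
from meas import *
np.set_printoptions(precision=1,suppress=True)
w=cv2.imread("pics/w0.png");c=imaging.calibration("wrist")
R,B=feats(w,c)
for x in R: print("R",*x)
for x in B: print("B",x[0],x[2],cv2.boxPoints(x[1]).round(1).tolist())
h,S,v=hsv(w)
for a,q,m in blobs((h>22)&(h<34)&(S>170)&(v>60),300): print("Y",a,q,cv2.minAreaRect(ray(c,np.argwhere(m)[:,::-1],.034).astype(np.float32)*1000))
g=cv2.resize(w[90:260,180:440],None,fx=3,fy=3,interpolation=cv2.INTER_CUBIC); cv2.imwrite("pics/w0c.png",g)
E
```

```text
R 45 [537.  397.3] [66.6  2.4]
R 3482 [ 753.6 -320.5] [613.5  66.3]
R 217 [455.9 399.5] [51.9 61.7]
R 1262 [ 623.7 -222.5] [511.1 122.8]
R 47 [466.9 175.1] [205.1 114.6]
R 188 [455.5  37.7] [294.4 160.2]
R 189 [401.6 126.8] [223.1 171.2]
R 40 [458.8 -43.8] [347.8 180.1]
R 178 [ 467.3 -123.8] [400.  195.8]
R 35 [ 385.8 -129.8] [379.7 245.3]
B 4003 [88.1 58.6] [[408.3999938964844, 473.5], [423.79998779296875, 250.5], [576.7000122070312, 261.1000061035156], [561.2999877929688, 484.1000061035156]]
B 134 [38.6 30.7] [[449.8999938964844, 427.8999938964844], [450.0, 424.1000061035156], [526.7000122070312, 427.6000061035156], [526.5999755859375, 431.3999938964844]]
B 122 [584.8  70.5] [[685.2999877929688, -306.8999938964844], [700.2000122070312, -327.5], [775.7000122070312, -272.8999938964844], [760.7999877929688, -252.3000030517578]]
B 29 [51.3 61.7] [[451.6000061035156, 402.79998779296875], [454.1000061035156, 395.5], [460.29998779296875, 397.70001220703125], [457.79998779296875, 405.0]]
B 38 [565.1  85.6] [[682.5999755859375, -289.1000061035156], [688.5999755859375, -293.1000061035156], [
[... 358 characters left out ...]
459.5, 39.900001525878906], [453.8999938964844, 42.29999923706055]]
B 29 [222.4 171.6] [[396.1000061035156, 129.5], [398.8999938964844, 122.69999694824219], [405.6000061035156, 125.5], [402.79998779296875, 132.3000030517578]]
B 79 [307.7 186.3] [[425.5, -32.599998474121094], [427.70001220703125, -32.70000076293945], [430.3999938964844, 43.099998474121094], [428.20001220703125, 43.20000076293945]]
B 95 [410.2 219.5] [[400.3999938964844, -159.0], [400.79998779296875, -161.89999389648438], [476.20001220703125, -150.10000610351562], [475.79998779296875, -147.1999969482422]]
Y 4000 [541.7 239.6] ((495.69049072265625, -353.8829650878906), (148.2218017578125, 219.65805053710938), 4.102725505828857)
```

View pics/w0c.png

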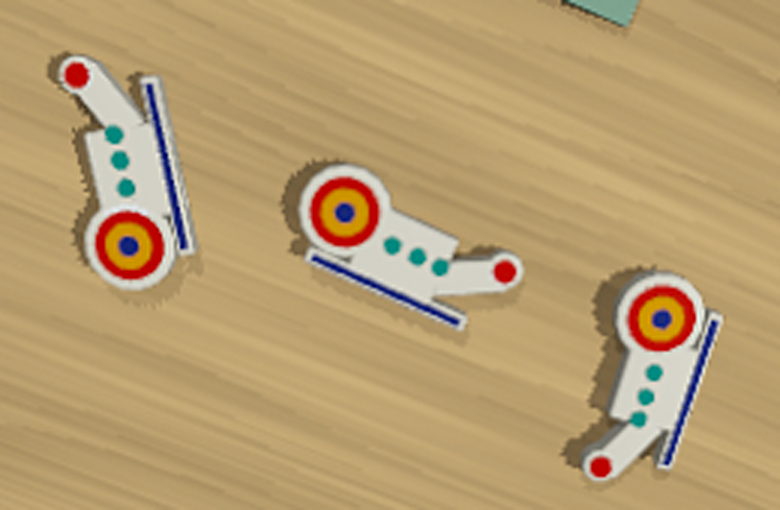

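The crop shows each ear's blue line (76 mm) running parallel to its x axis and centred on x≈0, with its red disc at x≈-33. Seen from above, all three are face up. I'll pin the blue tray, then move ear A.

```bash
cat > act.py <<'E'
from meas import *
import json
def cs(a): a=np.deg2rad(a); return np.array([np.cos(a),np.sin(a)])
def rot(v,a): return cs(a)*v[0]+cs(a+90)*v[1]
def st():
    s=sensors.get_state(); print("t %.1f w %.3f gf %.1f F %s z %.4f"%(s["t"],s["width"],s["grasp_force"],np.round(s["contact_force"],1),s["tool_pos"][2]))
def pick(xy,ty,z=.024):
    r.move_pose([*xy,.12],[180,0,ty]); r.servo_line([*xy,z],v=.12,force_limit=15); st(); r.close(); st()
    r.servo_line([*xy,.16],v=.15); st()
def place(xy,ty,z=.0305):
    r.move_pose([*xy,.16],[180,0,ty]); r.servo_line([*xy,.06],v=.15)
    print("hit",r.servo_line([*xy,z],v=.05,force_limit=8)); st(); r.let_go(); st(); r.servo_line([*xy,.13],v=.15)
E
python3 - <<'E'
from act import *
im=cv2.imread("pics/top0.png"); c=imaging.calibration("top"); h,S,v=hsv(im)
for a,q,m in blobs((h>108)&(h<130)&(S>90)&(v>40),150): 
    if q[1]>250: print("blue",a,q,cv2.minAreaRect(ray(c,np.argwhere(m)[:,::-1],.034).astype(np.float32)*1000))
x=np.array([.4338,.1374])+.003*cs(31.1)
pick(x,31.1)
E
```

```text
blue 629 [183.76629571 291.42289348] ((493.3385009765625, 360.4571533203125), (144.4972381591797, 203.1218719482422), 3.602694272994995)
t 4.6 w 1.001 gf 0.0 F [ 0.4 -0.8  0.6] z 0.0245
t 5.2 w 0.443 gf 59.2 F [-1.8 -0.4 10. ] z 0.0247
t 6.2 w 0.447 gf 60.2 F [0.1 0.3 0.3] z 0.1594
```

Run:
```python
from act import *
Y=np.array([.4945,-.3594])
place(Y+rot((.003,.0365),4),4,.031)
x=np.array([.4455,.0047])+.003*cs(-92)
pick(x,88,.0265)
cv2.imwrite("pics/t1.png",imaging.snapshot("top")[240:360,200:560])
```

```text
hit True
t 9.3 w 0.443 gf 60.9 F [-1.5 -0.1  5.5] z 0.0307
t 9.8 w 1.004 gf 1.4 F [ 0.2 -3.4 -1. ] z 0.0306
t 12.8 w 1.000 gf 0.0 F [ 0.3 -0.4 -0.1] z 0.0269
t 13.3 w 0.438 gf 58.7 F [-1.8 -0.8 11.5] z 0.0273
t 14.4 w 0.437 gf 60.1 F [-0.3  0.3 -0.5] z 0.1594
```

View pics/t1.png

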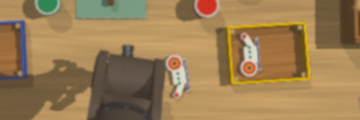

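The crop shows ear A at (250,55), face up in the tray's +y half. Ear B is in the gripper, so I'll place it and then sort C.

Run:
```python
from act import *
Y=np.array([.4945,-.3594]); B=np.array([.4935,.3605])
place(Y+rot((-.003,-.0365),4),4,.0325)
x=np.array([.4356,-.1372])+.003*cs(-171.1)
pick(x,8.9,.0255)
place(B+rot((.003,-.037),3.8),-176.2,.0315)
r.move_pose([.56,.04,.36],[180,0,0])
c=imaging.calibration("wrist"); np.save("c1.npy",c,allow_pickle=True)
cv2.imwrite("pics/w1.png",imaging.snapshot("wrist")); cv2.imwrite("pics/t2.png",imaging.snapshot("top")); st()
```

```text
hit True
t 17.3 w 0.440 gf 61.0 F [-0.8  0.   6.9] z 0.0333
t 17.8 w 0.999 gf 0.0 F [-1.   0.  -0.1] z 0.0331
t 20.6 w 0.999 gf 0.0 F [-0.2  0.1  0.2] z 0.0258
t 21.1 w 0.444 gf 58.9 F [-1.6  0.9 12.5] z 0.0262
t 22.1 w 0.437 gf 60.1 F [ 0.5  0.1 -0.3] z 0.1594
hit True
t 25.4 w 0.443 gf 61.0 F [-1.1 -0.8  7.2] z 0.0323
t 25.9 w 1.001 gf 0.0 F [ 0.3  0.4 -0.5] z 0.0321
t 29.1 w 0.995 gf 0.0 F [ 0.5  0.3 -0.2] z 0.3597
```

View pics/w1.png

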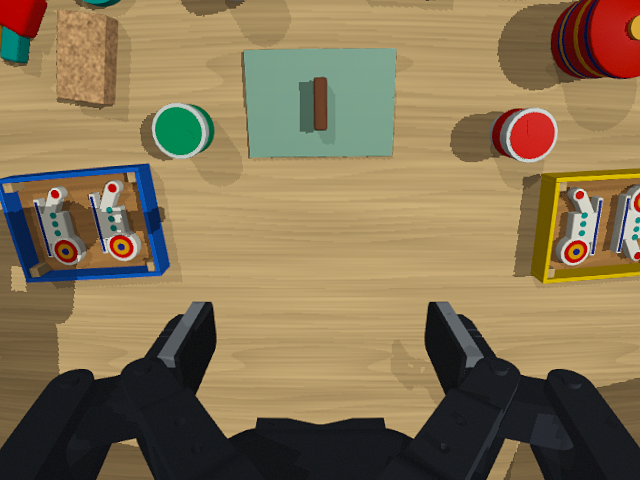

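View pics/t2.png

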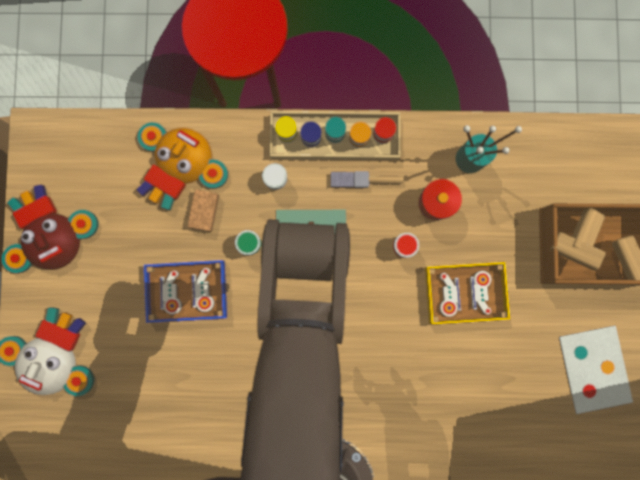

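All four ears lie face up in their own trays: yellow holds (448,295) and (482,292) in the top view, blue holds (172,293) and (203,290). The bystanders haven't moved. I'll measure the cover and take one closer wrist view for the yellow rim.

Run:
```python
from act import *
np.set_printoptions(precision=1,suppress=True)
def rects(im,c,tag):
    h,S,v=hsv(im)
    for a,q,m in blobs((h>60)&(h<90)&(S>35)&(S<140)&(v>90),5000): print(tag,"cover",a,q,cv2.minAreaRect(ray(c,np.argwhere(m)[:,::-1],.006).astype(np.float32)*1000))
    for a,q,m in blobs((h<14)&(S>110)&(v<140)&(v>30),300):
        if q[1]<200 and 250<q[0]<400: print(tag,"handle",a,q,cv2.minAreaRect(ray(c,np.argwhere(m)[:,::-1],.032).astype(np.float32)*1000))
    for V in(100,150,190):
      for a,q,m in blobs((h>22)&(h<34)&(S>150)&(v>V),400): print(tag,"yel",V,a,q,cv2.minAreaRect(ray(c,np.argwhere(m)[:,::-1],.034).astype(np.float32)*1000))
rects(cv2.imread("pics/w1.png"),np.load("c1.npy",allow_pickle=True).item(),"w1")
rects(cv2.imread("pics/top0.png"),imaging.calibration("top"),"top")
r.move_pose([.44,-.35,.34],[180,0,4]); c=imaging.calibration("wrist"); w=imaging.snapshot("wrist"); cv2.imwrite("pics/w2.png",w); rects(w,c,"w2"); st()
```

```text
w1 cover 15060 [319.9 101.6] ((646.0574951171875, 41.14896774291992), (127.5978775024414, 181.41928100585938), 0.7840775847434998)
w1 handle 663 [320.  103.5] ((646.0826416015625, 41.04006576538086), (56.97978973388672, 14.144922256469727), 0.13616542518138885)
w1 yel 100 3713 [571.3 229.4] ((496.7938232421875, -324.7811279296875), (154.8202667236328, 166.8141632080078), 4.102899074554443)
w1 yel 150 1202 [579.7 228.5] ((494.40789794921875, -334.95904541015625), (148.5699920654297, 146.9109344482422), 4.079526901245117)
w1 yel 190 645 [570.7 252.1] ((490.79791259765625, -335.5140380859375), (140.61338806152344, 146.391357421875), 4.048708438873291)
top yel 100 721 [468.7 292.3] ((494.09637451171875, -358.7007141113281), (147.96424865722656, 204.6061553955078), 3.970848798751831)
top yel 150 578 [467.7 292.1] ((494.293212890625, -360.53302001953125), (147.93414306640625, 201.00180053710938), 4.029274940490723)
w2 yel 100 4906 [336.8 135.8] ((496.0474853515625, -362.1305847167969), (147.76077270507812, 202.51171875), 4.151753902435303)
w2 yel 150 3678 [325.5 127. ] ((496.06903076171875, -362.16644287109375), (147.79891967773438, 202.38441467285156), 4.12298583984375)
w2 yel 190 2834 [334.9 123.2] ((496.1388244628906, -362.3402099609375), (147.5769805908203, 202.10260009765625), 4.16389799118042)
t 30.6 w 1.000 gf 0.0 F [-0.7  1.  -0.4] z 0.3401
```

View pics/w2.png

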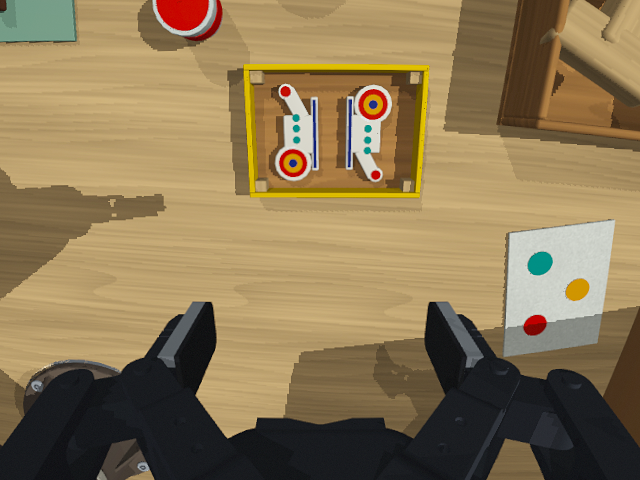

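The wrist view shows both left ears flat and the rim clear at (336,131). Now the cover.

Run:
```python
from act import *
x=[.646,.0411]
r.move_pose([*x,.14],[180,0,.8]); print(r.servo_line([*x,.031],v=.12,force_limit=15)); r.close(); st()
r.servo_line([*x,.20],v=.15); st()
p=[.496,-.3612]
r.move_pose([*p,.20],[180,0,4.1]); r.servo_line([*p,.085],v=.15); st()
print("hit",r.servo_line([*p,.0575],v=.03,force_limit=8)); st()
c=imaging.snapshot("top"); cv2.imwrite("pics/t3.png",c)
```

```text
False
t 34.1 w 0.172 gf 59.2 F [-0.7 -0.   5.3] z 0.0313
t 35.4 w 0.170 gf 58.5 F [ 0.1 -0.5 -2. ] z 0.1990
t 37.9 w 0.175 gf 58.5 F [-0.2  0.5 -1.5] z 0.0858
hit True
t 38.7 w 0.171 gf 59.4 F [-0.4 -0.2  6.4] z 0.0593
```

The force stop came at z=0.0593, which is the grasp height plus 28 mm, so the cover is on the ledges. I'll release and look.

Run:
```python
from act import *
r.let_go(); r.servo_line([.496,-.3612,.14],v=.12)
r.move_pose([.44,-.35,.34],[180,0,4]); c=imaging.calibration("wrist"); w=imaging.snapshot("wrist"); cv2.imwrite("pics/w3.png",w); st()
h,S,v=hsv(w)
for n,z,M,k in(("cover",.034,(h>60)&(h<90)&(S>35)&(S<140)&(v>60),4000),("yel",.034,(h>22)&(h<34)&(S>150)&(v>100),400)):
    for a,q,m in blobs(M,k): print(n,a,q,cv2.minAreaRect(ray(c,np.argwhere(m)[:,::-1],z).astype(np.float32)*1000))
```

```text
t 41.1 w 0.996 gf 0.0 F [-0.  -0.5 -0. ] z 0.3378
cover 17779 [333.70015186 128.63957478] ((496.3137512207031, -360.3238525390625), (127.56350708007812, 182.0387725830078), 3.9598023891448975)
yel 4111 [339.23206033 131.2661153 ] ((495.674072265625, -362.1240539550781), (148.13815307617188, 202.4298553466797), 4.113932132720947)
```

View pics/w3.png

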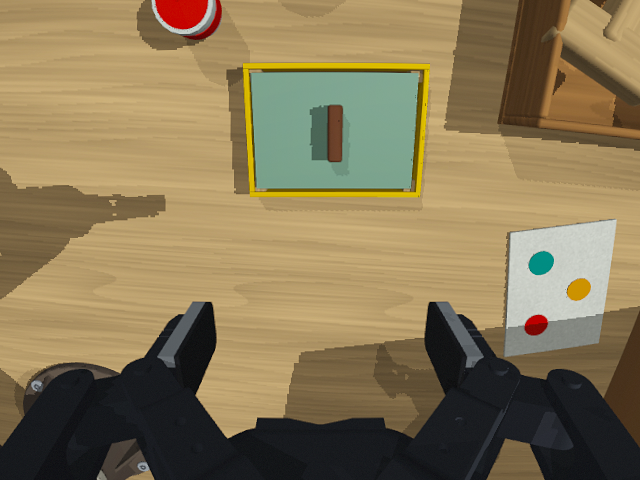

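The cover at (334,129) sits inside the rim with gaps all round, within 2 mm of centre and level. I'm handing in.

```bash
python3 -c "
from workcell import r, imaging, sensors, planner
print(r.finish_job())"
```

```text
the job is handed in; nothing more can be done
None
```

The job is handed in at about 41 s of the 72 s allowed (no verdict was returned): both left-hand ears are in the yellow tray under the seated cover, and the loose right-hand ear is in the blue tray beside the other.

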